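# Centre-punch the loaded bar

### The arm

A 6-joint arm with a two-finger parallel gripper is mounted at the origin on the work surface. World frame = base frame: x ahead of the robot, y to its left, z up, the work surface at z = 0. Lengths are in m, angles in rad, forces in N, time in s.
With the tool pointing down it reaches from about 0.375 to 0.75 m from the base axis. Payload 9 kg.
Tool frame: the origin (TCP) lies between the finger pads; the fingertips stand 14 mm ahead of it and the grasp point (between the pads) lies 5 mm behind it (env.tcp_to_tips is the distance from the TCP to the fingertips, in m); z points along the fingers, y is the line along which they close (so a half turn about z gives the same grasp; the last joint's range is limited). The gripper opens to 85 mm and grips with 20 to 120 N. Pads are 22 mm wide; open, the fingers measure 114 mm over their backs; the gripper's body (76 mm by 85 mm) begins 54 mm behind the grasp point. The pads swing forward as they close: fully open they stand 13 mm farther back than shut.
Start: joints at [-1.398, 0.104, 0.097, 1.564, 0, 1.353], TCP at [0.229, -0.555, 0.245] pointing down, gripper open.
Joint ranges: [-2.99, 2.99], [-0.84, 1.86], [-1.1, 1.16], [-1.84, 2.11], [-1.51, 1.56], [-3.14, 3.14]. Speed limits (rad/s): [2.22, 2.22, 2.57, 3.14, 3.14, 3.14].

### API

Orientations are given as a unit quaternion [w, x, y, z].
In Python, from bench import env, viewer, spotter gives the robot as it stands.
- The arm moves only by the tool carry_out, never from a script. Its argument "targets" is a list of rows, each a list of 5 numbers: the opening in per cent of the stroke, from 0 (shut) to 100 (fully open), then the shift along the tool's x, y, z normalised to -1 to 1, where 1 is 0.3 m, then the turn about the tool's z normalised to -1 to 1, where 1 is 360 degrees. In form: [[fingers, tx, ty, tz, roll], ...]. A call has 1 to 20 rows; each row is the pose to reach, as a shift and turn from the pose commanded when the call began, along the tool's axes at that moment, turning the shorter way round; what a row does not reach only later rows make up. A row lasts 1/12 s, in which the tool goes at most 41.7 mm and 7.16 degrees, less where a joint would pass 70% of its speed; a pose out of reach is approached as far as the arm can. A call with a number of a shift or a turn outside -1 to 1 is refused whole. A call with a gripper value outside its range is refused whole. The fingers move at their own pace and stop on an object; "grip_force" is the grip in N (left out, the last holds). Time passes only in rows, so rows that repeat a pose let the fingers close. It gives the time, the measured TCP pose, the force, the opening and the grip force at its end, in the units of the state.
- env.observe(): the state, without advancing time (a new reading comes with each control period).
- viewer.get_image(name): name is "side" or "top"; returns a dict with "frame" (400x640x3 uint8, red, green, blue), "K" (3x3 intrinsics, pixels), "k1" (the pictures are not rectified: a ray, as slopes to the right and down, at radius r is drawn at 1 + k1 r^2 times it, then the intrinsics apply), "world_from_camera" (4x4, takes a point from camera to world coordinates). Camera axes: x right, y down, z forward; pixel columns grow to the right and rows downward; lengths in m; the calibration is good to about 2 mm. A picture is of the moment at which its call begins. There is no depth.
- env.job_done(): hands the job in; it is judged then, once.
Trained networks look in a picture, given as the dict that the camera call returned (one of the last four; its "shot" number tells which), for a name from the list of things; names that differ only in an ending like _2 or _b are one class to them, and where a whole thing is asked for, a point or a joint stands for the part that bears it (a point fixed in the world has none). Each returns a list of dicts, best first, with "confidence" (0 to 1); they miss things now and then, are a little off and sometimes report something else, mostly with a low value. They report only what shows in the picture. A call takes as long as a camera call. They do not tell look-alikes from the thing itself.
- spotter.boxes_of(thing, picture): "at" ([x, y, z] in m, in world coordinates, good to about 4 mm: the middle of the surface that is visible of it).
- spotter.cut_out(thing, picture): "region" (400x640 bool, what is visible of it).
The state is a dict: "clock": time; "q": joint angles; "dq": joint speeds; "effort": joint torques, N m; "eef_pos": TCP position; "orientation": TCP orientation; "contact_force": force on the tool from outside, world axes, zero at the start; "ft_torque": the same for the moment, N m; "width": finger opening in m; "grip_force": force on a finger pad.
Only numpy, scipy, OpenCV 4.12 (cv2) and the standard library are available. Lean on these libraries where they do the work, as an engineer would, in place of code of your own. Each camera call takes 0.05 s, during which the arm holds its last target. There are 200 camera calls.

### The job

Two identical spring punch stands are on the bench; only one has a steel flat bar lying in its slot. Mark that bar: press the round plunger head of the loaded stand all the way down to its stop, then let go so that it springs fully back up. Leave the empty stand's plunger unpressed and do not shift the bar.

Things in the scene. Friction and masses are not known exactly. Their poses are not given: they have to be found in the camera images.
- punch_a_top (a point): centre of the top of the LOADED stand's plunger head: steel disc, 40 mm wide, 16 mm thick, top 163 mm above the bench when up; it is the stand's highest part. z is up; the slot runs along this point's x. The stand is fixed: base 110 x 140 x 14 mm, grey C-frame 105 mm high with its post on the -y side, guide sleeve 38 mm wide under the head, top at 112 mm. Nothing else within 100 mm is as high.
- punch_a (a joint): travel of the loaded stand's plunger in m: 0 is up (at rest), grows as it is pressed straight down, 0.020 is its hard stop. A spring pushes it back up: about 4 N to start it moving, about 12 N at the stop; it returns by itself when released.
- punch_b (a joint): travel of the EMPTY stand's plunger in m, same build and values; to be left alone. The two stands are at least 250 mm apart.
- bar_center (a point): centre of the loose steel flat bar, 200 x 30 x 8 mm, 0.3 to 0.5 kg, its length along x of this point. It lies in the slot of the loaded stand on the 14 mm thick base, between two 5 mm high rails, under the punch, and sticks out at both ends.
Things that resemble listed ones, but are neither listed nor needed, are in the scene too. What is shaped like the part that bears punch_a_top but turquoise is not meant.

How it is judged:
By the outcome, as a careful person would: the job done as asked, in the order asked, and still so for the second after the job is handed in, with the robot touching nothing.
It also fails if it takes over 26 s, if anything falls off the work surface, if the arm or the gripper's body presses on something with over 40 N, if the wrist force passes 120 N, or if a joint passes its speed limit or range.

## Working session

There is one attempt and no reset: what is moved stays moved. The work goes in short steps, Python scripts to look and compute and a tool call to move; the robot and the scene stay as the last step left them, time stands still between calls to the robot, and variables do not carry over. Pictures are saved under pics/ and viewed, at most 10 in all, crops included, and the job is handed in when it is done.

Besides the shell and the picture viewer there is one more tool, called after "Request:" as name(argument=value, ...), one argument or row to a line, values as JSON. carry_out: Moves the arm, as the interface text tells. Its arguments: {"type":"object","properties":{"targets":{"type":"array"},"grip_force":{"type":"number"}},"required":["targets"]}

```bash
mkdir -p pics; python3 - <<'E'
from bench import env, viewer, spotter
import cv2, numpy as np
s=env.observe(); print(s['clock'],s['eef_pos'],s['orientation'],s['contact_force'],s['width'])
P=[]
for n in ("top","side"):
    p=viewer.get_image(n); P.append(p['frame'][:,:,::-1])
    for t in ("punch_a_top","punch_a","bar_center"):
        for d in spotter.boxes_of(t,p): print(n,t,np.round(d['at'],3),round(d['confidence'],2))
    cv2.imwrite(f"pics/{n}.png",P[-1])
    print(p['K'].tolist(),p['k1'],np.round(p['world_from_camera'],3).tolist())
E
```

```text
0.0 [ 0.2284946  -0.55445553  0.24451323] [-6.68765500e-04  9.80973263e-01  1.94141727e-01  2.28852828e-05] [ 0.40721769  0.35513006 -0.66623144] 0.08565402412332579
top punch_a_top [ 0.359 -0.241  0.166] 0.88
top punch_a_top [ 0.587 -0.257  0.164] 0.7
top punch_a [ 0.586 -0.256  0.165] 0.83
top punch_a [ 0.361 -0.244  0.167] 0.78
top punch_a [ 0.582 -0.058  0.162] 0.63
top punch_a [0.547 0.204 0.163] 0.59
top bar_center [ 0.572 -0.256  0.017] 0.94
[[417.01798311912387, 0.0, 325.02490587740994], [0.0, 417.01798311912387, 200.3125347352375], [0.0, 0.0, 1.0]] 0.03595461937034509 [[0.027, -0.998, 0.05, 0.423], [-0.999, -0.028, -0.023, 0.011], [0.024, -0.049, -0.999, 1.006], [0.0, 0.0, 0.0, 1.0]]
side punch_a_top [ 0.355 -0.248  0.16 ] 0.96
side punch_a_top [ 0.572 -0.066  0.161] 0.82
side punch_a_top [ 0.587 -0.264  0.164] 0.58
side punch_a [ 0.585 -0.267  0.161] 0.94
side punch_a [ 0.572 -0.067  0.158] 0.85
side punch_a [0.544 0.196 0.153] 0.77
side punch_a [ 0.354 -0.248  0.167] 0.75
side bar_center [ 0.548 -0.274  0.025] 0.78
[[391.4797291598429, 0.0, 319.01300926770966], [0.0, 391.4797291598429, 200.98245293933465], [0.0, 0.0, 1.0]] -0.04159890102506548 [[0.912, -0.26, 0.318, 0.251], [-0.41, -0.584, 0.701, -0.491], [0.003, -0.769, -0.639, 0.58], [0.0, 0.0, 0.0, 1.0]]
```

View pics/top.png

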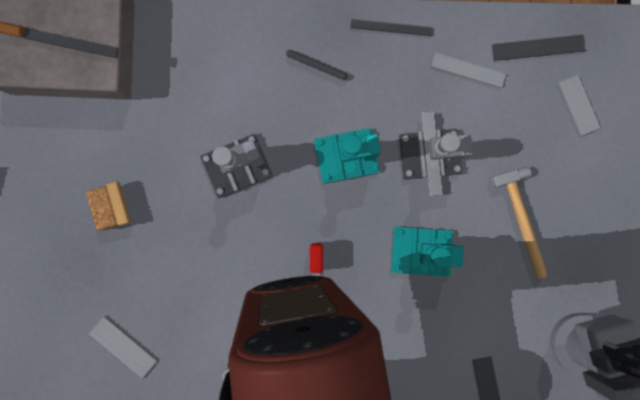

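View pics/side.png

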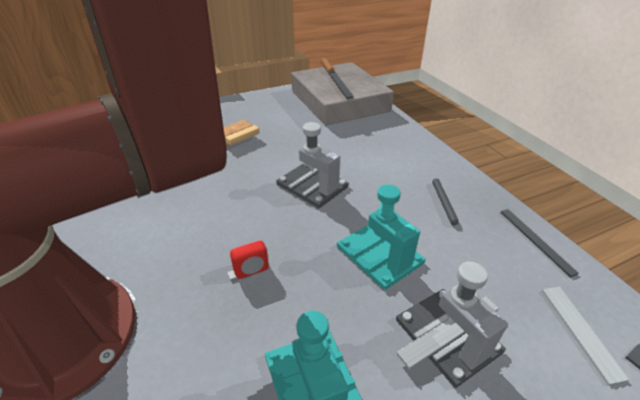

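The loaded stand is the grey one at about (0.586, -0.26): in the top view its head is at (448,143) with the bar across it. The empty grey stand is at (222,156), and the turquoise ones are decoys. I'll shut the fingers and approach, then check the position again on the way.

Request:
carry_out(
  targets=[
    [0,0.1,-0.03,0,0],
    [0,0.2,-0.06,0,0],
    [0,0.3,-0.09,0,0],
    [0,0.4,-0.12,0,0],
    [0,0.5,-0.15,0,0],
    [0,0.6,-0.18,0,0],
    [0,0.7,-0.21,0,0],
    [0,0.8,-0.24,0,0],
    [0,0.8,-0.24,0,0],
    [0,0.8,-0.24,0,0],
  ],
)

```text
clock: 1.23
eef_pos: [0.4242, -0.3957, 0.2454]
orientation: [0.0, 0.981, 0.196, 0.0]
contact_force: [-0.2, -0.1, 0.0]
width: -0.0
grip_force: 0.0
```

```bash
cat > h.py <<'E'
from bench import env, viewer, spotter
import cv2, numpy as np
from scipy.spatial.transform import Rotation as Ro
def ray_at(p,u,v,z):
    K=p['K'];a=np.array([(u-K[0,2])/K[0,0],(v-K[1,2])/K[1,1]]) if not isinstance(K,list) else None
    b=a.copy()
    for _ in range(20): b=a/(1+p['k1']*(b@b))
    T=np.array(p['world_from_camera']);d=T[:3,:3]@np.array([b[0],b[1],1]);o=T[:3,3]
    return o+d*(z-o[2])/d[2]
def state():
    s=env.observe();R=Ro.from_quat(np.roll(s['orientation'],-1)).as_matrix()
    print(s['clock'],np.round(s['eef_pos'],4),np.round(s['contact_force'],2),s['width'],env.tcp_to_tips);return s,R
def shift(w):
    s,R=state();print('shift units',np.round(R.T@(np.array(w)-s['eef_pos'])/0.3,3))
E
python3 - <<'E'
from h import *
for n in ("top","side"):
    p=viewer.get_image(n);p['K']=np.array(p['K'])
    for t in ("punch_a_top",):
        for d in spotter.boxes_of(t,p): print(n,t,np.round(d['at'],3),round(d['confidence'],2))
        for d in spotter.cut_out(t,p):
            v,u=np.nonzero(d['region']); print('reg',u.mean(),v.mean(),u.min(),u.max(),v.min(),v.max(),np.round(ray_at(p,u.mean(),v.mean(),.16),4))
    f=p['frame'][:,:,::-1]
    c=f[80:230,370:530] if n=="top" else f[220:400,360:560]
    cv2.imwrite(f"pics/{n}2.png",cv2.resize(c,None,fx=3,fy=3,interpolation=cv2.INTER_CUBIC))
shift([.586,-.261,.2])
E
```

```text
top punch_a_top [ 0.59  -0.256  0.165] 0.82
top punch_a_top [ 0.577 -0.056  0.162] 0.63
top punch_a_top [ 0.358 -0.241  0.162] 0.6
reg 449.1264367816092 142.9712643678161 438 460 133 152 [ 0.5901 -0.2593  0.16  ]
reg 352.038961038961 144.17207792207793 343 361 134 154 [ 0.5817 -0.0599  0.16  ]
reg 440.0060975609756 256.1493902439024 430 450 247 266 [ 0.3584 -0.2437  0.16  ]
side punch_a_top [ 0.352 -0.248  0.162] 0.97
side punch_a_top [ 0.575 -0.065  0.158] 0.79
reg 387.00357142857143 199.09464285714284 377 399 185 239 [ 0.5676 -0.072   0.16  ]
reg 312.20291262135925 330.18834951456313 297 327 310 353 [ 0.3527 -0.2489  0.16  ]
1.5333 [ 0.4223 -0.3975  0.2453] [ 0.15  0.2  -0.08] -0.0003493206149609755 0.014
shift units [ 0.677 -0.214  0.151]
```

View pics/top2.png

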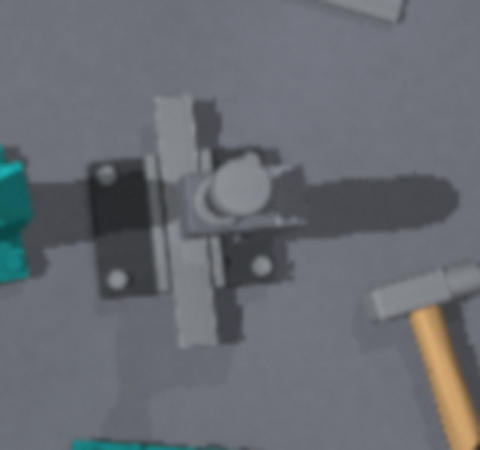

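View pics/side2.png

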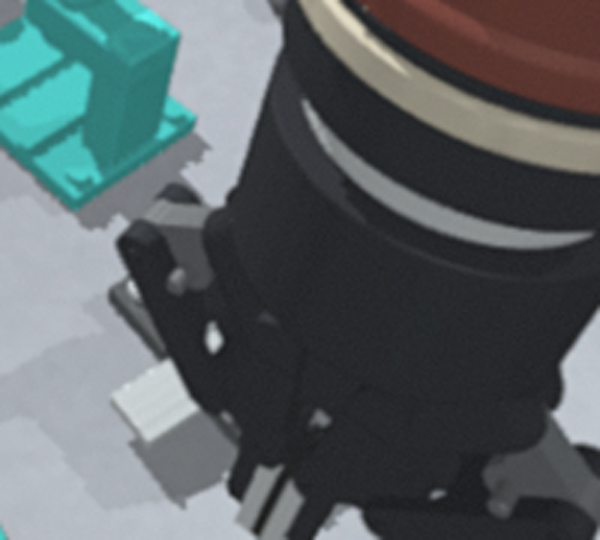

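The top crop shows the head disc clear of the frame, centred near full-image pixel (450,143), with the bar in the slot beneath it. That puts it at (0.589, -0.260), which fits the networks' reports. In the side crop the gripper hides the head. I'll go above it first.

Request:
carry_out(
  targets=[
    [0,0.1,-0.03,0,0],
    [0,0.2,-0.06,0,0],
    [0,0.3,-0.09,0,0],
    [0,0.4,-0.12,0,0],
    [0,0.5,-0.15,0,0],
    [0,0.6,-0.18,0,0],
    [0,0.685,-0.21,0,0],
    [0,0.685,-0.21,0.07,0],
    [0,0.685,-0.21,0.14,0],
    [0,0.685,-0.21,0.14,0],
    [0,0.685,-0.21,0.14,0],
  ],
)

```text
clock: 2.45
eef_pos: [0.5881, -0.2604, 0.2023]
orientation: [-0.001, 0.981, 0.194, -0.001]
contact_force: [-0.4, -0.7, 1.9]
width: -0.0001
grip_force: 0.0
```

```bash
python3 - <<'E'
from h import *
p=viewer.get_image("side")
cv2.imwrite("pics/side3.png",cv2.resize(p['frame'][200:400,380:580,::-1],None,fx=3,fy=3,interpolation=cv2.INTER_CUBIC))
shift([.589,-.26,.177])
E
```

```text
2.5 [ 0.5886 -0.2608  0.2039] [-0.37 -0.58  0.48] -0.0001265753378598982 0.014
shift units [ 0.002 -0.002  0.09 ]
```

View pics/side3.png

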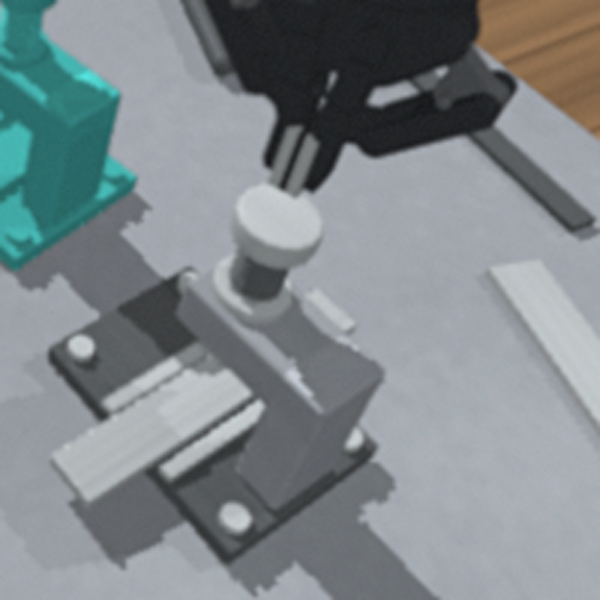

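The side crop shows the shut tips at crop (293,188), above and slightly behind the head, which is at crop (278,220). I'll check the lateral offset with rays.

```bash
python3 - <<'E'
from h import *
p=viewer.get_image("side");p['K']=np.array(p['K'])
print(ray_at(p,380+293/3,200+188/3,.19),ray_at(p,380+277/3,200+219/3,.163))
for d in spotter.boxes_of("punch_a_top",p): print(np.round(d['at'],3),d['confidence'])
for d in spotter.cut_out("punch_a_top",p):
    v,u=np.nonzero(d['region']);print(u.min(),u.max(),v.min(),v.max())
shift([.589,-.26,.177])
E
```

```text
[ 0.58478612 -0.26444135  0.19      ] [ 0.58807555 -0.26042896  0.163     ]
[ 0.357 -0.245  0.161] 0.72
[ 0.585 -0.262  0.165] 0.56
[ 0.574 -0.065  0.161] 0.55
377 399 185 238
456 487 262 300
297 328 310 353
2.65 [ 0.5893 -0.2611  0.2051] [ 0.2  -0.24  0.23] 9.717227723758412e-05 0.014
shift units [ 0.    -0.004  0.094]
```

Aligned within a few mm. Pressing down slowly.

Request:
carry_out(
  targets=[
    [0,0,0,0.03,0],
    [0,0,0,0.06,0],
    [0,0,0,0.075,0],
    [0,0,0,0.09,0],
    [0,0,0,0.1,0],
    [0,0,0,0.11,0],
    [0,0,0,0.12,0],
    [0,0,0,0.125,0],
    [0,0,0,0.13,0],
    [0,0,0,0.13,0],
    [0,0,0,0.13,0],
  ],
)

```text
clock: 3.57
eef_pos: [0.5887, -0.2601, 0.1651]
orientation: [0.0, 0.981, 0.194, -0.0]
contact_force: [-5.9, 1.2, 8.4]
width: 0.0002
grip_force: 4.3
```

Request:
carry_out(
  targets=[
    [0,0,0,0.007,0],
    [0,0,0,0.014,0],
    [0,0,0,0.02,0],
    [0,0,0,0.023,0],
    [0,0,0,0.023,0],
    [0,0,0,0.023,0],
  ],
)

```text
clock: 4.07
eef_pos: [0.5888, -0.2602, 0.1587]
orientation: [0.0, 0.981, 0.194, -0.0]
contact_force: [-6.2, 3.0, 10.8]
width: -0.0001
grip_force: 5.6
```

Request:
carry_out(
  targets=[
    [0,0,0,0.003,0],
    [0,0,0,0.006,0],
    [0,0,0,0.006,0],
    [0,0,0,0.006,0],
  ],
)

```text
clock: 4.4
eef_pos: [0.5888, -0.2601, 0.1571]
orientation: [0.0, 0.981, 0.194, -0.0]
contact_force: [-6.5, 2.4, 12.0]
width: 0.0003
grip_force: 5.9
```

Request:
carry_out(
  targets=[
    [0,0,0,0.003,0],
    [0,0,0,0.006,0],
    [0,0,0,0.006,0],
    [0,0,0,0.006,0],
  ],
)

```text
clock: 4.73
eef_pos: [0.5889, -0.2602, 0.157]
orientation: [0.001, 0.981, 0.194, 0.0]
contact_force: [-11.3, 4.5, 22.2]
width: 0.0001
grip_force: 11.0
```

The force jumped from 12 to 22 N with no further travel, so the plunger is at its stop. I'll add a slight extra press, then lift straight off.

Request:
carry_out(
  targets=[
    [0,0,0,0.002,0],
    [0,0,0,0.002,0],
    [0,0,0,0.002,0],
  ],
)

```text
clock: 4.98
eef_pos: [0.5889, -0.2602, 0.157]
orientation: [0.001, 0.981, 0.194, 0.0]
contact_force: [-11.5, 6.0, 25.4]
width: -0.0002
grip_force: 12.7
```

Request:
carry_out(
  targets=[
    [0,0,0,-0.02,0],
    [0,0,0,-0.05,0],
    [0,0,0,-0.08,0],
    [0,0,0,-0.12,0],
    [0,0,0,-0.2,0],
    [0,0,0,-0.3,0],
    [0,-0.1,0,-0.3,0],
    [0,-0.2,0,-0.3,0],
    [0,-0.3,0,-0.3,0],
    [0,-0.4,0,-0.3,0],
    [0,-0.5,0,-0.3,0],
    [0,-0.6,0,-0.3,0],
    [0,-0.7,0,-0.3,0],
    [0,-0.7,0,-0.3,0],
    [0,-0.7,0,-0.3,0],
  ],
)

```text
clock: 6.23
eef_pos: [0.3941, -0.341, 0.2436]
orientation: [0.0, 0.981, 0.193, 0.0]
contact_force: [-0.0, 0.2, 1.3]
width: -0.0
grip_force: 0.0
```

```bash
python3 - <<'E'
from h import *
p=viewer.get_image("top")
a=p['frame'][80:230,370:530,::-1]; b=cv2.imread('pics/top.png')[80:230,370:530]
cv2.imwrite("pics/cmp.png",cv2.resize(np.hstack([b,a]),None,fx=2.4,fy=2.4,interpolation=cv2.INTER_CUBIC))
for d in spotter.boxes_of("punch_a_top",p): print(np.round(d['at'],3),d['confidence'])
for d in spotter.cut_out("punch_a_top",p):
    v,u=np.nonzero(d['region']);print(u.mean(),v.mean(),u.min(),u.max(),v.min(),v.max())
state()
E
```

```text
[ 0.36  -0.242  0.164] 0.72
[ 0.575 -0.058  0.157] 0.63
[ 0.586 -0.257  0.165] 0.6
439.70958083832335 256.0508982035928 429 450 247 266
351.96932515337426 144.5 342 362 135 154
448.0571428571429 143.03428571428572 437 459 133 152
6.3833 [ 0.3956 -0.34    0.2433] [0.53 0.74 0.11] 8.118808676294899e-08 0.014
```

View pics/cmp.png

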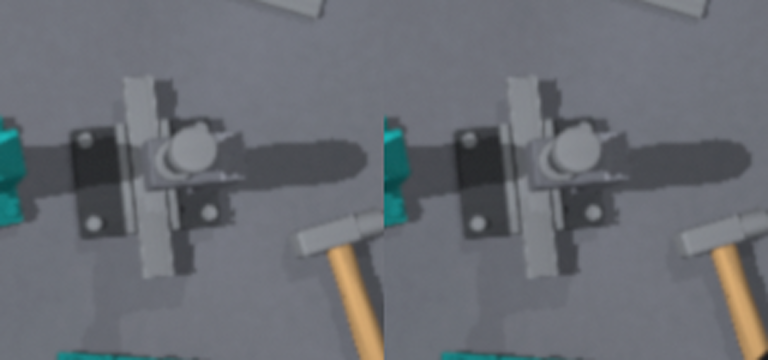

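The before and after views match: the head is back up at (190,150) / (574,150) with the same shadow length, and the bar has not moved. At the stop the head top was at 0.157 − 0.014 = 0.143 m, which is exactly 20 mm of travel.

```bash
python3 -c "
from bench import env
print(env.job_done())"
```

```text
the job is handed in; nothing more can be done
None
```

The loaded stand's plunger was pressed the full 20 mm to its stop (25 N peak upward reading) and sprang back up; the bar did not visibly move, the arm never went near the empty stand, and the job was handed in at about 6.4 s.

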